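# Pack a reagent bottle tight in its shaker cradle

## Task

The square bottle in the metal shaker cradle is loose: stand spacers in the gap between the bottle and the sloping jaw, one after another beside the bottle and down on the cradle floor, until no more than a wedge's width is left. Then lower the wedge, upright side against the spacers and sloping side against the jaw, and push it down firmly until you feel the whole pack of wedge, spacers, bottle and end stop close up tight. Finish while still holding the wedge pressed down; leave the other bottles and the beaker where they stand.

Things in the scene. Friction and masses are not known exactly. Their poses are not given: they have to be found in the camera images.
- cradle: fixed aluminium shaker cradle; sizes in mm. 8 thick plate, two rails along its x, 44 high over the bench, channel between them 51 wide, 8 above the bench. Origin: underside of the plate on the channel's centre line; x along the channel from the jaw to the end stop, y across, z up. End stop's inner face at x = +75
- end_stop: fixed upright plate that closes the +x end of the channel, 51 wide, 70 high above the channel floor. Origin: foot of its inner face, on the floor; same axes as the cradle
- jaw: fixed sloping plate closing the channel's -x end, 50 wide, 64 high over the channel floor. Origin: toe (lower edge) of its face, on the floor; axes as the cradle. The face leans back to -x 0.5 mm per mm of height. It stands elsewhere along the channel in each run: the gap from toe to bottle is 25 to 46 mm. Under 35 it needs one spacer, over 36 two, between these either
- bottle: square cream-coloured reagent bottle, white cap, 47 x 47, shoulder 76 high, 105 with the cap, about 0.15 kg, loose in the channel close to the end stop. Origin: centre of the underside; axes as the cradle, so its face to the gap is at its x = -23.5
- spacer_1: grey plastic spacer, one of three alike, standing on the bench: 16 thick (x) x 47 wide (y) x 70 high, 0.09 kg, slippery. On top a grip tab, 6 (x) x 28 (y), centred, from 70 to 101 above the underside. Origin: centre of the underside, z up; same both ways round. Grip the tab along y, fingertips some 82 above the underside, to clear the bottle's shoulder and other tabs
- spacer_2: grey plastic spacer, one of three alike, standing on the bench: 16 thick (x) x 47 wide (y) x 70 high, 0.09 kg, slippery. On top a grip tab, 6 (x) x 28 (y), centred, from 70 to 101 above the underside. Origin: centre of the underside, z up; same both ways round. Grip the tab along y, fingertips some 82 above the underside, to clear the bottle's shoulder and other tabs
- spacer_3: grey plastic spacer, one of three alike, standing on the bench: 16 thick (x) x 47 wide (y) x 70 high, 0.09 kg, slippery. On top a grip tab, 6 (x) x 28 (y), centred, from 70 to 101 above the underside. Origin: centre of the underside, z up; same both ways round. Grip the tab along y, fingertips some 82 above the underside, to clear the bottle's shoulder and other tabs
- wedge: grey plastic wedge on its narrow foot: 47 wide (y), 60 high, foot 22 thick (origin: centre of the foot). Upright face at x = +11; sloping face from x = -11, leaning out to -x 0.5 mm per mm, like the jaw. Tab 6 (x) x 28 (y) at x = -8, 60 to 91 high. Slippery. Tight, its foot is 2 x (22 - gap left) over the channel floor. Keep it upright in the grip; push on the spacers, then down, 8 to 15 N
- tall_bottle: bystander: square reagent bottle, 50 x 50 x 139, standing left of the cradle; origin under its centre
- beaker: bystander: empty glass beaker, 60 across, 79 high, left of the cradle; origin under its centre
- dropper: bystander: small brown dropper bottle, 29 across, 92 high, to the right; origin under its centre

How it is judged:
By the outcome, as a careful person would: the job done as asked, in the order asked, and still so for the second after the job is handed in, while the arm keeps its last pose, push and grip.
It also fails if it takes over 61 s, if anything falls off the work surface, if the arm or the gripper's body presses on something with over 40 N, if the wrist force passes 120 N, or if a joint passes its speed limit or range.

## Robot

A 6-joint arm with a two-finger parallel gripper is mounted at the origin on the work surface; the furniture and walls round the work are solid. World frame = base frame: x ahead of the robot, y to its left, z up, the work surface at z = 0. Lengths are in m, angles in degrees, forces in N, time in s.
With the tool pointing down it reaches from about 0.4 to 0.825 m from the base axis. Payload 7 kg.
Tool frame: the origin (TCP) lies on the centre line of the jaws, within the pads' length; the fingertips stand 19 mm ahead of it and the grasp point (between the pads) is the TCP (r.tip_extent is the distance from the TCP to the fingertips, in m); z points along the fingers, y is the line along which they close (so a half turn about z gives the same grasp; the last joint's range is limited). The gripper opens to 88 mm and grips with 3 to 60 N. Pads are 19 mm wide; open, the fingers measure 130 mm over their backs; the gripper's body (78 mm by 193 mm) begins 47 mm behind the grasp point.
Start: joints at [-47.091, 20.546, 0.682, 0, -70.136, -16.507], TCP at [0.3, -0.605, 0.246] pointing down, gripper open.
Joint ranges: [-176.03, 176.03], [-82.01, 121.73], [-58.28, 71.71], [-173.87, 95.51], [-174.79, -0.11], [-173.66, 173.66]. Speed limits (degrees/s): [136.94, 136.94, 172.46, 180, 180, 180].

## Interface

Orientations are given as [roll, pitch, yaw] about the fixed x, y, z axes, in that order (R = Rz(yaw) Ry(pitch) Rx(roll)).
In Python, from plant import r gives the robot as it stands. The module is installed in compiled form; this text tells all that it offers.
- The arm moves only by the tool jog_arm, never from a script. Its argument "deltas" is a list that holds one entry, the list of rows, each a list of 5 numbers: the opening, from -1 (shut) to 1 (fully open), then the shift along the world's x, y, z in cm, then the turn about the world's z in rad. In form: [[[claw, dx, dy, dz, turn], ...]]. A call has 1 to 8 rows; each row shifts and turns the commanded pose from where the row before left it; what a row does not reach is not made up. A row lasts 1/8 s, in which the tool goes at most 62.5 mm and 10.7 degrees, less where a joint would pass 70% of its speed; a pose out of reach is approached as far as the arm can. A call with a gripper value outside its range is refused whole. The fingers move at their own pace and stop on an object; "force" is the grip in N (left out, the last holds). Time passes only in rows, so rows that do not move let the fingers close. It gives the time, the measured TCP pose, the force, the opening and the grip force at its end, in the units of the state.
- r.get_state(): the state, without advancing time (a new reading comes with each control period).
- r.capture(name): name is "scene" or "top" or "wrist"; returns the picture (384x512x3 uint8, blue, green, red); there is no depth.
- r.camera_info(name): a dict with "fx", "fy", "cx", "cy" (pixels), "view" (4x4, takes a point from world to camera coordinates). Camera axes: x right, y up, looking along -z (the intrinsics and any distortion apply to the point x, -y, -z); pixel columns grow to the right and rows downward; lengths in m; the calibration is good to about 2 mm. A picture is of the moment at which its call begins: read the wrist's pose just before it. camera_info takes no time and is no camera call; for the wrist camera it gives the pose at the moment of the call.
- r.close_job(): hands the job in; it is judged then, once.
The state is a dict: "time_s": time; "joints": joint angles; "qd": joint speeds; "joint_torque": joint torques, N m; "tcp_pos": TCP position; "eef_rot": TCP orientation; "contact_force": force on the tool from outside, world axes, zero at the start; "moment": the same for the moment, N m; "gripper_width": finger opening in m; "gripper_force": force on a finger pad.
Only numpy, scipy, OpenCV 4.12 (cv2) and the standard library are available. Lean on these libraries where they do the work, as an engineer would, in place of code of your own. Each camera call takes 0.05 s, during which the arm holds its last target. There are 200 camera calls.

## Working session

There is one attempt and no reset: what is moved stays moved. The work goes in short steps, Python scripts to look and compute and a tool call to move; the robot and the scene stay as the last step left them, time stands still between calls to the robot, and variables do not carry over. Pictures are saved under pics/ and viewed, at most 10 in all, crops included, and the job is handed in when it is done.

Besides the shell and the picture viewer there is one more tool, called after "Call:" by a JSON object that holds its "name" and its "arguments". jog_arm: Moves the arm, as the interface text tells. Its arguments: {"type":"object","properties":{"deltas":{"type":"array"},"force":{"type":"number"}},"required":["deltas"]}

```bash
mkdir -p pics; python3 - <<'E'
from plant import r
import cv2,numpy as np
np.set_printoptions(precision=4,suppress=True)
for n in("scene","top"):
    im=r.capture(n); cv2.imwrite(f"pics/{n}0.png",im); cv2.imwrite(f"pics/{n}0b.png",cv2.resize(im,(800,600),interpolation=cv2.INTER_CUBIC))
    c=r.camera_info(n); print(n,c)
s=r.get_state();print(s)
E
```

```text
scene {'fx': 487.27000750236306, 'fy': 487.27000750236306, 'cx': 265.27560161625274, 'cy': 194.17978674038946, 'view': array([[-0.8736, -0.486 ,  0.0252,  0.4403],
       [ 0.2738, -0.4478,  0.8512, -0.2177],
       [-0.4024,  0.7505,  0.5243, -1.0548],
       [ 0.    ,  0.    ,  0.    ,  1.    ]])}
top {'fx': 393.31888245633286, 'fy': 393.31888245633286, 'cx': 253.34469301925157, 'cy': 191.4048722282841, 'view': array([[ 0.0102, -0.9994, -0.032 , -0.0597],
       [ 0.9948,  0.0069,  0.1014, -0.5123],
       [-0.1011, -0.0328,  0.9943, -1.0473],
       [ 0.    ,  0.    ,  0.    ,  1.    ]])}
{'time_s': 0.1, 'joints': array([-47.0908,  20.5865,   0.6405,  -0.0174, -70.137 , -16.5059]), 'qd': array([ 0.0565, -0.0939,  0.12  , -0.0073,  0.0379, -0.0082]), 'joint_torque': array([ -0.0048, -58.4162,  29.3749,   7.0158,   0.0101,  -0.0001]), 'tcp_pos': array([ 0.3   , -0.6042,  0.2447]), 'eef_rot': array([ 179.9158,   -0.0079, -153.6027]), 'contact_force': array([-0.2992,  0.0279, -0.6122]), 'moment': array([-0.0336,  0.0088,  0.0608]), 'gripper_force': 0.0, 'gripper_width': 0.0874815694498994}
```

View pics/top0b.png

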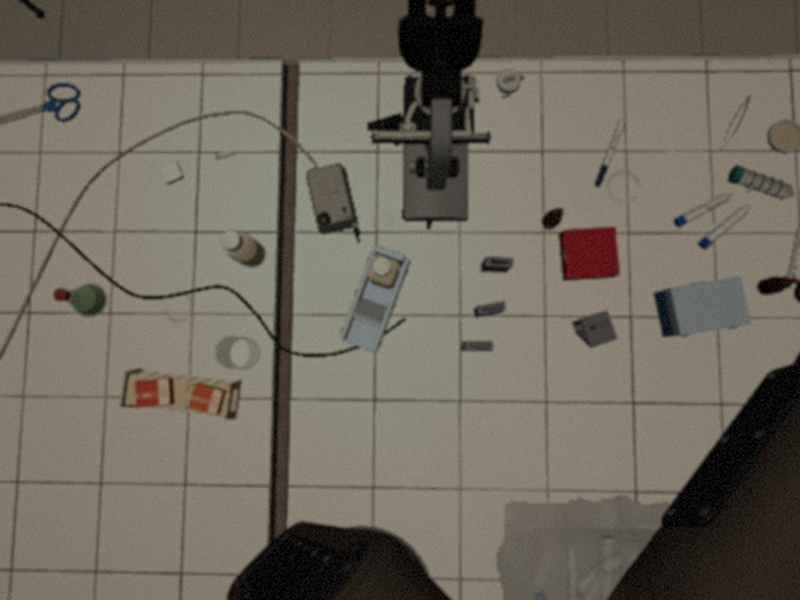

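View pics/scene0b.png

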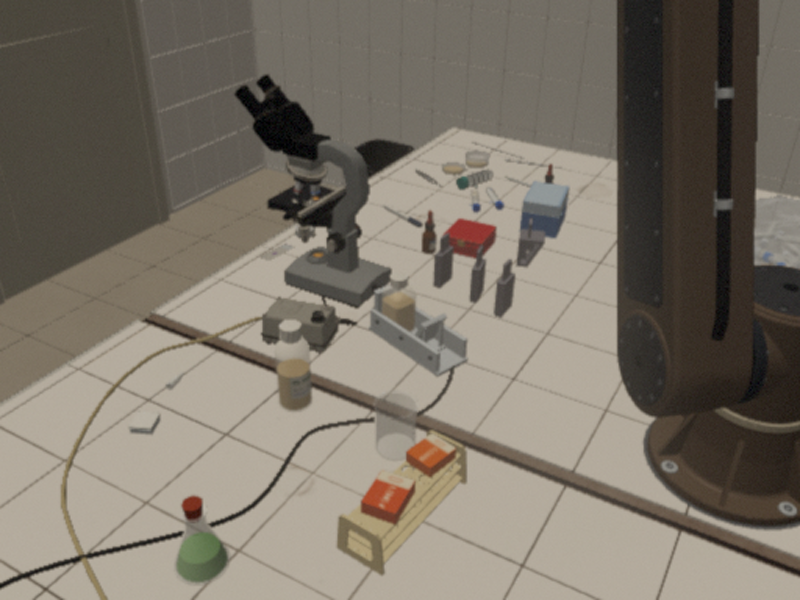

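The top view shows the cradle at about (375,298), three spacers at (497,264), (490,309) and (477,346), and the wedge at (595,328). The scene view shows the same layout, with the beaker and tall bottle left of the cradle and the microscope behind it. I'll enlarge both for the first measurement.

```bash
cat > h.py <<'E'
from plant import r
import cv2,numpy as np
np.set_printoptions(precision=4,suppress=True)
def ray(c,u,v):
    R=c["view"][:3,:3];t=c["view"][:3,3]
    d=R.T@np.array([(u-c["cx"])/c["fx"],-(v-c["cy"])/c["fy"],-1.]); return -R.T@t,d
def at(c,u,v,z):
    o,d=ray(c,u,v); return o+d*(z-o[2])/d[2]
def proj(c,P):
    P=np.atleast_2d(P); q=P@c["view"][:3,:3].T+c["view"][:3,3]
    return np.c_[c["cx"]+c["fx"]*q[:,0]/-q[:,2], c["cy"]+c["fy"]*q[:,1]/q[:,2]]
E
python3 - <<'E'
import cv2
t=cv2.imread("pics/top0.png")[150:230,205:405]
cv2.imwrite("pics/topc.png",cv2.resize(t,None,fx=4,fy=4,interpolation=cv2.INTER_CUBIC))
E
```

```text
(no output)
```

View pics/topc.png

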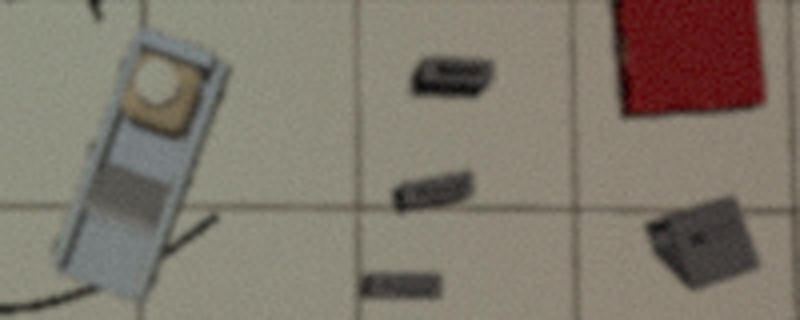

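The crop shows spacer tops at (453,76), (433,190) and (401,286) and the wedge top at about (714,244). The cradle corners are (143,30), (228,66), (140,300) and (60,268), and the jaw top is near (130,195).

```bash
python3 - <<'E'
from h import *
c=r.camera_info("top")
f=lambda u,v,z:at(c,205+u/4,150+v/4,z)
print("cam",ray(c,250,190)[0])
for n,u,v,z in [("s1",457,70,.07),("s1tabL",432,66,.101),("s1R",491,70,.1),("s2",435,188,.07),("s3",402,284,.07),("wtop",714,244,.06),("cr far L",143,30,.044),("far R",228,66,.044),("nearL",60,268,.044),("nearR",140,300,.03),("cap",155,82,.105),("jaw",130,195,.072),("jawtop L",97,205,.072),("jawtopR",160,225,.072),("jawbL",110,170,.06),("jawbR",172,187,.06)]: print(n,f(u,v,z))
w=r.camera_info("wrist");print(w); print(r.get_state()["tcp_pos"])
E
```

```text
cam [ 0.4043 -0.0905  1.0915]
s1 [ 0.5723 -0.2285  0.07  ]
s1tabL [ 0.5696 -0.2085  0.101 ]
s1R [ 0.5674 -0.2459  0.1   ]
s2 [ 0.4947 -0.2137  0.07  ]
s3 [ 0.4324 -0.1922  0.07  ]
wtop [ 0.4605 -0.3951  0.06  ]
cr far L [ 0.6028 -0.0209  0.044 ]
far R [ 0.5785 -0.0785  0.044 ]
nearL [0.4416 0.0324 0.044 ]
nearR [ 0.4211 -0.0204  0.03  ]
cap [ 0.5578 -0.033   0.105 ]
jaw [ 0.4885 -0.0157  0.072 ]
jawtop L [0.4818 0.0057 0.072 ]
jawtopR [ 0.4691 -0.0355  0.072 ]
jawbL [ 0.506  -0.0014  0.06  ]
jawbR [ 0.495  -0.0425  0.06  ]
{'fx': 284.2845590067457, 'fy': 284.2845590067457, 'cx': 258.8270727564687, 'cy': 197.78000198412056, 'view': array([[-0.4447,  0.8957,  0.0018,  0.6741],
       [-0.859 , -0.426 , -0.2839,  0.0358],
       [-0.2535, -0.1278,  0.9589, -0.3917],
       [ 0.    ,  0.    ,  0.    ,  1.    ]])}
[ 0.3    -0.6042  0.2447]
```

Call:
{"name": "jog_arm", "arguments": {"deltas": [[[0,2.25,4.1,0,-0.058],[0,2.25,4.1,0,-0.058],[0,2.25,4.1,0,-0.058],[0,2.25,4.1,0,-0.058],[0,2.25,4.1,0,-0.058],[0,2.25,4.1,0,-0.058],[0,2.25,4.1,0,-0.058],[0,2.25,4.1,0,-0.058]]], "force": 20}}

```text
time_s: 1.1
tcp_pos: [0.4805, -0.2751, 0.2454]
eef_rot: [180.0, -0.0, 179.7]
contact_force: [0.8, -0.4, -0.1]
gripper_width: 0.0445
gripper_force: 0.0
```

Call:
{"name": "jog_arm", "arguments": {"deltas": [[[0,0,0,0,0],[0,0,0,0,0]]]}}

```text
time_s: 1.35
tcp_pos: [0.48, -0.2764, 0.2453]
eef_rot: [180.0, -0.0, 179.9]
contact_force: [0.0, 0.3, 0.5]
gripper_width: 0.044
gripper_force: 0.0
```

```bash
python3 - <<'E'
from h import *
import pickle
c=r.camera_info("wrist"); im=r.capture("wrist"); pickle.dump(c,open("w1.pkl","wb")); cv2.imwrite("pics/w1.png",im)
cv2.imwrite("pics/w1b.png",cv2.resize(im,(800,600),interpolation=cv2.INTER_CUBIC)); print(c["view"],r.get_state())
E
```

```text
[[ 0.0018  1.      0.0002  0.2754]
 [-0.959   0.0018 -0.2834  0.4964]
 [-0.2834  0.0004  0.959  -0.2549]
 [ 0.      0.      0.      1.    ]] {'time_s': 1.4, 'joints': array([ -9.7341,   9.203 , -14.758 ,  -0.0004, -66.0715, -80.4403]), 'qd': array([-0.9621, -0.0136,  0.0361,  0.1157, -0.0002, -0.1566]), 'joint_torque': array([  0.7108, -41.6168,  28.4481,   6.7516,  -0.063 ,  -0.0109]), 'tcp_pos': array([ 0.4797, -0.2769,  0.2453]), 'eef_rot': array([179.9943,  -0.032 , 179.8255]), 'contact_force': array([-0.3248, -0.7583,  0.5302]), 'moment': array([-0.0235, -0.0455, -0.0208]), 'gripper_force': 0.0, 'gripper_width': 0.0440259038959442}
```

View pics/w1b.png

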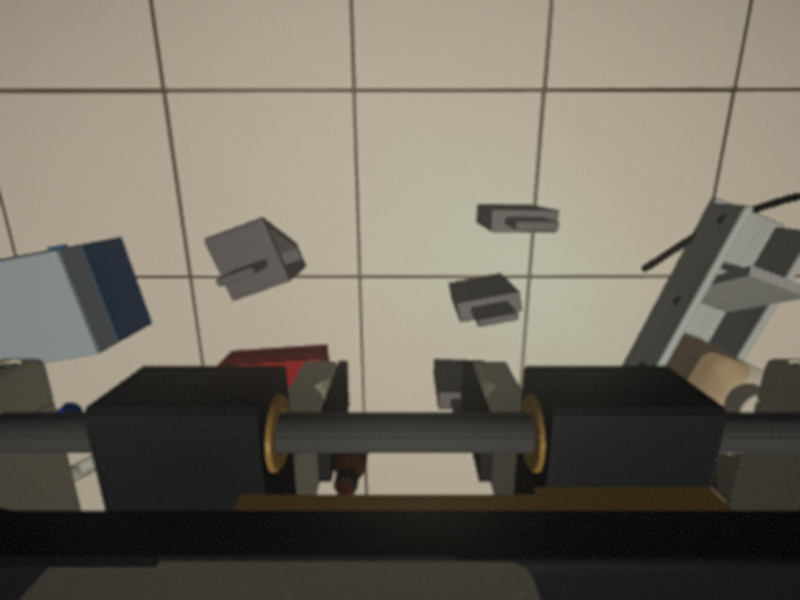

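The wrist view shows the wedge at about (255,258) with its tab at (220-265,285-265), so its yaw is about +24° and its slope faces the base. Spacers stand at (517,218) and (486,298), and the third is partly hidden at (455,383). The cradle is on the right. I'll look from over the cradle next.

Call:
{"name": "jog_arm", "arguments": {"deltas": [[[0,2,4,1,0],[0,2,4,1,0],[0,2,4,1,0],[0,2,3.6,0.5,0],[0,0,0,0,0],[0,0,0,0,0]]]}}

```text
time_s: 2.15
tcp_pos: [0.5597, -0.1215, 0.2802]
eef_rot: [-180.0, -0.0, 179.8]
contact_force: [-0.1, -0.1, 0.3]
gripper_width: 0.0441
gripper_force: 0.0
```

```bash
python3 - <<'E'
from h import *
import pickle
c=r.camera_info("wrist"); im=r.capture("wrist"); pickle.dump(c,open("w2.pkl","wb")); cv2.imwrite("pics/w2.png",im)
print(r.get_state()["tcp_pos"],r.get_state()["eef_rot"])
o=cv2.resize(im[0:250,90:],None,fx=800/422,fy=800/422,interpolation=cv2.INTER_CUBIC); cv2.imwrite("pics/w2b.png",o);print(o.shape)
im=cv2.imread("pics/w1.png")[120:220,125:375];cv2.imwrite("pics/w1c.png",cv2.resize(im,None,fx=3.2,fy=3.2,interpolation=cv2.INTER_CUBIC))
E
```

```text
[ 0.5595 -0.1217  0.2803] [-179.9945   -0.0431  179.7463]
(474, 800, 3)
```

View pics/w2b.png

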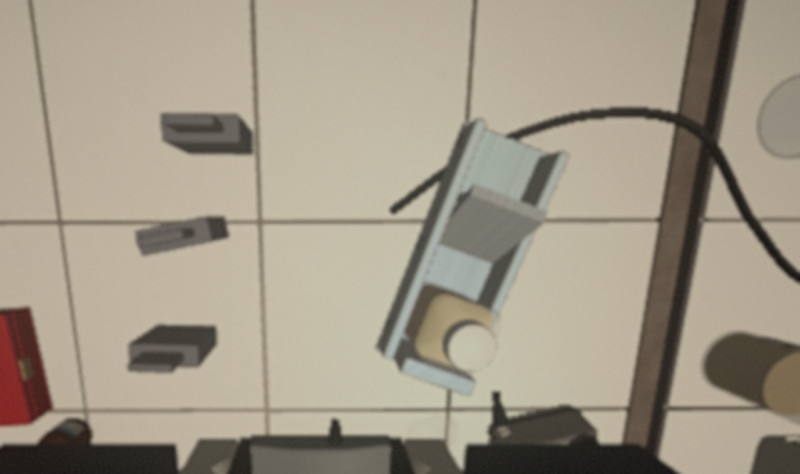

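View pics/w1c.png

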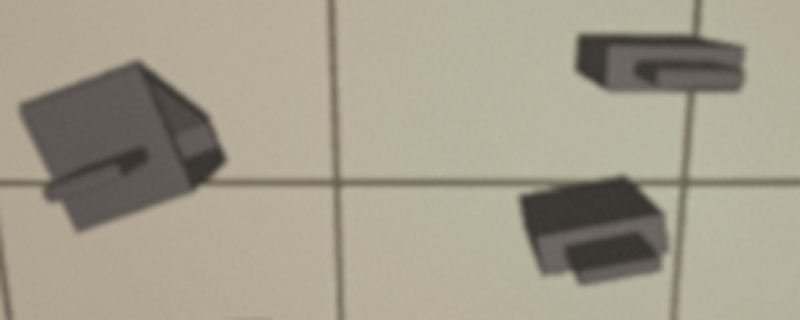

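The w2 view shows all three spacers (tops near (203,124), (175,237) and (164,355)), the jaw (top edge (478,187)-(545,213), toe (440,245)-(490,262)) and the bottle. I need the cradle larger.

```bash
python3 - <<'E'
import cv2
im=cv2.imread("pics/w2.png")[57:213,285:400];cv2.imwrite("pics/w2c.png",cv2.resize(im,None,fx=3.8,fy=3.8,interpolation=cv2.INTER_CUBIC))
E
```

```text
(no output)
```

View pics/w2c.png

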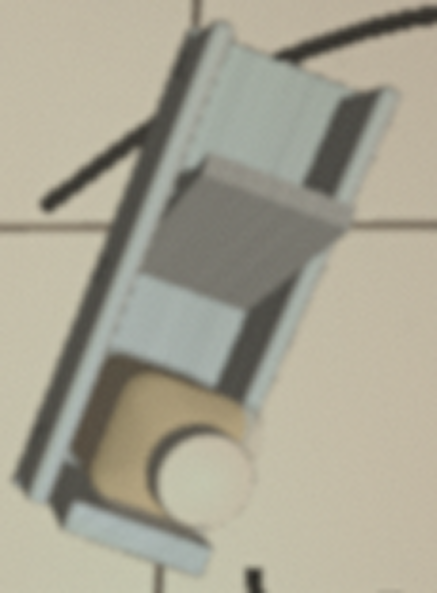

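The crop gives the rail's inner top edges at (232,35)-(47,500) and (372,92)-(248,400). The toe line is (140,270)-(247,310), the bottle foot line is (118,350)-(215,385), and the end stop's top inner edge is about (75,500)-(212,548).

```bash
cat > fit.py <<'E'
from h import *
import pickle
from scipy.optimize import least_squares
c1=pickle.load(open("w1.pkl","rb"));c2=pickle.load(open("w2.pkl","rb"))
w1c=lambda u,v:(c1,125+u/3.2,120+v/3.2)
w2b=lambda u,v:(c2,90+u/1.8957,v/1.8957)
S=lambda a,b:(a*.008,b*.0235,.07); B=lambda a,b:(a*.008,b*.0235,0.); T=lambda a,b:(a*.003,b*.014,.101)
obs={
"A":[(S(-1,-1),w1c(607,43)),(S(1,-1),w1c(607,90)),(S(-1,1),w1c(743,46)),(B(-1,-1),w1c(578,35)),(T(-1,-1),w1c(657,68)),(T(1,1),w1c(742,90)),
 (S(-1,-1),w2b(161,114)),(S(-1,1),w2b(239,114)),(S(1,1),w2b(247,134)),(B(1,1),w2b(252,153)),(B(1,-1),w2b(191,153))],
"B":[(S(-1,-1),w1c(538,236)),(S(-1,1),w1c(664,214)),(S(1,-1),w1c(545,274)),(B(-1,-1),w1c(520,196)),(B(-1,1),w1c(626,177)),(T(-1,-1),w1c(579,268)),(T(-1,1),w1c(661,258)),(T(1,-1),w1c(583,284)),(T(1,1),w1c(661,270)),
 (S(-1,-1),w2b(136,235)),(S(1,-1),w2b(143,255)),(S(-1,1),w2b(208,218)),(S(1,1),w2b(213,238)),(B(-1,1),w2b(223,217)),(B(1,1),w2b(228,236))],
"C":[(S(-1,-1),w2b(131,345)),(S(-1,1),w2b(197,346)),(S(1,1),w2b(198,366)),(B(-1,1),w2b(215,327)),(B(1,1),w2b(217,347)),(B(-1,-1),w2b(165,325))],
"W":[((-.041,-.0235,.06),w1c(20,105)),((-.041,.0235,.06),w1c(138,62)),((.011,.0235,.06),w1c(192,189)),((.011,-.0235,.06),w1c(80,231)),((-.011,.0235,0),w1c(208,115)),((.011,.0235,0),w1c(225,160))]}
g={"A":(.43,-.19,0),"B":(.49,-.21,.1),"C":(.57,-.23,0),"W":(.46,-.39,.4)}
for k,o in obs.items():
    def f(p):
        R=np.array([[np.cos(p[2]),-np.sin(p[2]),0],[np.sin(p[2]),np.cos(p[2]),0],[0,0,1]])
        return np.concatenate([proj(c,R@np.array(P)+[p[0],p[1],0])[0]-[u,v] for P,(c,u,v) in o])
    s=least_squares(f,g[k]); print(k,s.x[:2],np.degrees(s.x[2]),"rms px",np.sqrt(np.mean(s.fun**2)))
q=lambda u,v,z:at(c2,285+u/3.8,57+v/3.8,z)[:2]
L=[q(232,35,.044),q(47,500,.044)];Rr=[q(372,92,.044),q(248,400,.044)]
for e in (L,Rr): d=e[1]-e[0]; print("yaw",np.degrees(np.arctan2(d[1],d[0])))
d=(L[1]-L[0]);d/=np.linalg.norm(d);n=np.array([-d[1],d[0]])
print("d",d,"width",[ (p-L[0])@n for p in Rr])
mid=(L[0]@n+np.mean([p@n for p in Rr]))/2
for nm,u,v,z in [("toeL",145,272,.008),("toeR",247,310,.008),("jawtopL",193,182,.072),("jawtopR",340,228,.072),("botL",118,350,.008),("botR",215,385,.008),("stopL",75,500,.078),("stopR",212,548,.078),("cap",205,478,.113)]:
    p=q(u,v,z); print(nm,p,"along",p@d,"across",p@n-mid)
print("centre line point at along s: ",n*mid,"+ s*",d)
E
python3 fit.py
```

```text
A [ 0.432  -0.1918] 0.9289793148832953 rms px 1.2810445475268541
B [ 0.4951 -0.213 ] 11.132535846397364 rms px 1.012443373209388
C [ 0.5735 -0.2258] -1.3765279580860736 rms px 1.3969900357752845
W [ 0.4755 -0.3874] 19.13753240352825 rms px 1.053803847148508
yaw -19.33981559249527
yaw -17.398181612388754
d [ 0.9436 -0.3312] width [np.float64(0.04975514823928254), np.float64(0.05331102434126848)]
toeL [ 0.5033 -0.0305] along 0.4849630163547504 across -0.015378416901057651
toeR [0.5173 0.0086] along 0.48523483244221916 across 0.02610015314027636
jawtopL [ 0.4734 -0.0315] along 0.4570605637464647 across -0.02621948844511951
jawtopR [0.4871 0.0151] along 0.4546006819105925 across 0.02224336908770705
botL [ 0.532 -0.039] along 0.5148445824050204 across -0.013884500239119385
botR [ 0.5454 -0.0012] along 0.5149922361875863 across 0.026187212953269312
stopL [ 0.5723 -0.0644] along 0.5613082203671721 across -0.024514194350399587
stopR [ 0.5889 -0.0183] along 0.5617066473996914 across 0.024456640429195237
cap [ 0.5567 -0.0325] along 0.5360163342440154 across 0.00036358333045494184
centre line point at along s:  [0.0508 0.1446] + s* [ 0.9436 -0.3312]
```

Gap ≈ 30 mm, so one spacer is needed. The wedge foot should end about 16 mm over the floor. I'll pick up spacer B.

Call:
{"name": "jog_arm", "arguments": {"deltas": [[[0,-2.15,-3.05,-3,0.066],[0,-2.15,-3.05,-3,0.066],[0,-2.15,-3.05,-3,0.066],[0,0,0,-3,0],[0,0,0,-2,0],[0,0,0,-0.5,0],[0,0,0,0,0]]]}}

```text
time_s: 3.08
tcp_pos: [0.4954, -0.2127, 0.1358]
eef_rot: [-180.0, -0.0, -168.9]
contact_force: [0.5, -0.1, -0.1]
gripper_width: 0.0439
gripper_force: 0.0
```

```bash
python3 - <<'E'
from h import *
im=r.capture("wrist"); cv2.imwrite("pics/w3.png",im);cv2.imwrite("pics/w3b.png",cv2.resize(im,(800,600)))
s=r.get_state(); print(s["tcp_pos"],s["eef_rot"])
E
```

```text
[ 0.4959 -0.2125  0.1363] [-179.9732    0.0453 -168.8588]
```

View pics/w3b.png

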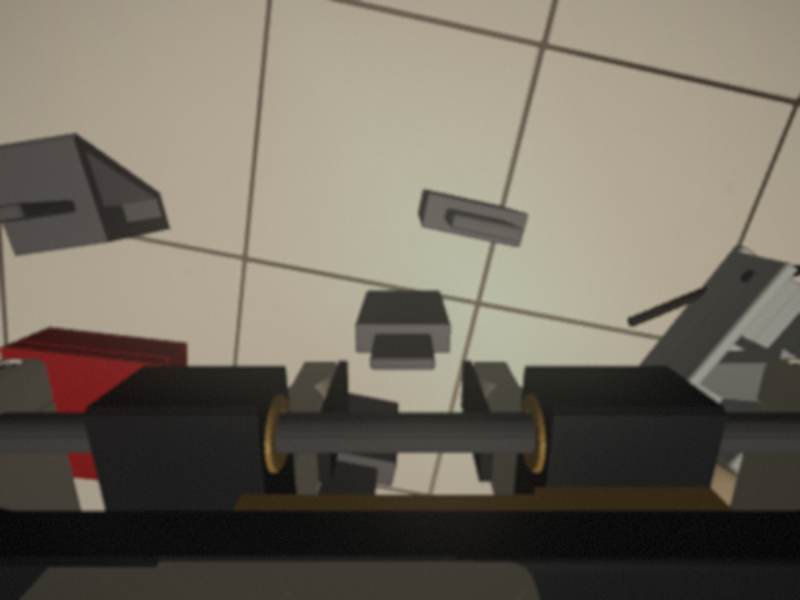

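The spacer is square to the fingers and centred at u≈403, with the finger midline at about 405. Next I descend, grip and lift.

Call:
{"name": "jog_arm", "arguments": {"deltas": [[[0,0,0,-2,0],[0,0,0,-1.5,0],[0,0,0,0,0],[-1,0,0,0,0],[-1,0,0,0,0],[-1,0,0,0,0],[-1,0,0,0,0]]], "force": 25}}

```text
time_s: 4.0
tcp_pos: [0.4961, -0.2122, 0.1011]
eef_rot: [-180.0, 0.1, -168.8]
contact_force: [-0.2, -0.5, 2.6]
gripper_width: 0.0274
gripper_force: 25.0
```

```bash
python3 - <<'E'
from h import *
s=r.get_state(); print(s)
E
```

```text
{'time_s': 4.0, 'joints': array([ -2.3273,  15.9794, -27.1696,   0.0183, -46.7906, -76.5138]), 'qd': array([-0.0111,  0.0281,  0.0618,  0.0218,  0.0268, -0.1056]), 'joint_torque': array([  0.1163, -43.8624,  21.6202,   4.9413,  -0.0897,   0.0002]), 'tcp_pos': array([ 0.4961, -0.2122,  0.1011]), 'eef_rot': array([-179.9729,    0.0557, -168.8286]), 'contact_force': array([-0.163 , -0.5433,  2.6474]), 'moment': array([-0.0781, -0.0159, -0.0105]), 'gripper_force': 24.97765749692917, 'gripper_width': 0.02742471725185321}
```

Call:
{"name": "jog_arm", "arguments": {"deltas": [[[-1,0,0,3,0],[-1,0,0,4,0],[-1,0.3,2.05,2.5,-0.05],[-1,0.64,4.25,0,-0.12],[-1,0.64,4.25,0,-0.12],[-1,0.63,4.25,0,-0.12],[-1,0.63,4.25,0,-0.117],[-1,0,0,0,0]]]}}

```text
time_s: 5.0
tcp_pos: [0.5242, -0.0193, 0.1954]
eef_rot: [180.0, -0.0, 161.1]
contact_force: [-0.7, -0.5, -1.6]
gripper_width: 0.0276
gripper_force: 25.0
```

Call:
{"name": "jog_arm", "arguments": {"deltas": [[[-1,0,0,-1.5,0],[-1,0,0,-1.5,0],[-1,0,0,-0.8,0],[-1,0,0,0,0]]]}}

```text
time_s: 5.5
tcp_pos: [0.5234, -0.0223, 0.1565]
eef_rot: [-179.9, -0.1, 160.9]
contact_force: [0.4, 0.5, 0.2]
gripper_width: 0.0269
gripper_force: 25.0
```

```bash
python3 - <<'E'
from h import *
import pickle
s=r.get_state(); print(s["tcp_pos"],s["eef_rot"],s["contact_force"],s["moment"])
c=r.camera_info("wrist");im=r.capture("wrist");pickle.dump(c,open("w4.pkl","wb"));cv2.imwrite("pics/w4.png",im)
im2=r.capture("scene"); cv2.imwrite("pics/s4.png",im2)
a=cv2.resize(im,(640,480),interpolation=cv2.INTER_CUBIC)[:600]; b=cv2.resize(im2[170:245,220:315],(380,300),interpolation=cv2.INTER_CUBIC)
a=cv2.resize(im[130:260,170:350],None,fx=2.3,fy=2.3,interpolation=cv2.INTER_CUBIC)
o=np.zeros((300,800,3),np.uint8);o[:a.shape[0],:a.shape[1]]=a[:300];o[:300,420:800]=b;cv2.imwrite("pics/m4.png",o)
E
```

```text
[ 0.5234 -0.0223  0.1565] [-179.9275   -0.0975  160.9193] [0.3917 0.4722 0.2303] [-0.0626 -0.082   0.0192]
```

View pics/m4.png

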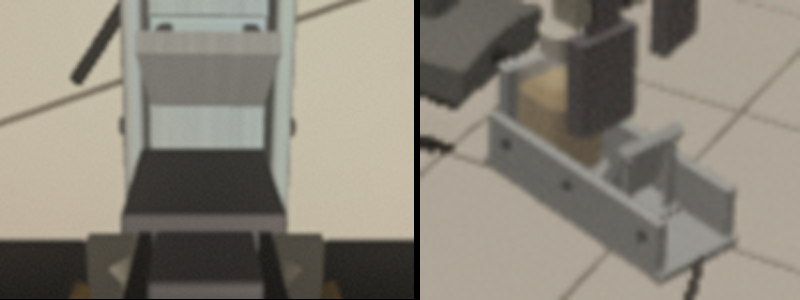

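The wrist view (left) shows the spacer's lower edge spanning u=141-272 (centre 206.5) and the channel floor spanning 151-265 (centre 208). It is square to the jaw and about 0.6 mm off centre, so I'll shift slightly and lower.

Call:
{"name": "jog_arm", "arguments": {"deltas": [[[-1,0.02,0.06,-0.5,0],[-1,0,0,-0.8,0],[-1,0,0,-0.7,0],[-1,0,0,-0.5,0]]]}}

```text
time_s: 6.1
tcp_pos: [0.524, -0.021, 0.1319]
eef_rot: [-180.0, -0.0, 161.0]
contact_force: [-0.2, -0.3, -1.1]
gripper_width: 0.0273
gripper_force: 25.0
```

Call:
{"name": "jog_arm", "arguments": {"deltas": [[[-1,0,0,-0.6,0],[-1,0,0,-0.6,0],[-1,0,0,-0.6,0],[-1,0,0,0,0]]]}}

```text
time_s: 6.6
tcp_pos: [0.5239, -0.0211, 0.114]
eef_rot: [-180.0, -0.0, 161.0]
contact_force: [0.2, -0.9, -1.8]
gripper_width: 0.0275
gripper_force: 25.0
```

Call:
{"name": "jog_arm", "arguments": {"deltas": [[[-1,0,0,-0.3,0],[-1,0,0,-0.1,0],[-1,0,0,0,0]]]}}

```text
time_s: 6.98
tcp_pos: [0.5242, -0.021, 0.1106]
eef_rot: [180.0, 0.0, 161.0]
contact_force: [-0.1, -0.0, -1.1]
gripper_width: 0.0274
gripper_force: 25.0
```

Call:
{"name": "jog_arm", "arguments": {"deltas": [[[-1,0.19,-0.065,0,0],[-1,0.14,-0.05,0,0],[-1,0,0,0,0]]]}}

```text
time_s: 7.35
tcp_pos: [0.5277, -0.0222, 0.1106]
eef_rot: [180.0, 0.0, 161.0]
contact_force: [-0.5, 0.2, -0.2]
gripper_width: 0.0277
gripper_force: 25.0
```

Call:
{"name": "jog_arm", "arguments": {"deltas": [[[-1,0.14,-0.05,0,0],[-1,0,0,0,0]]]}}

```text
time_s: 7.6
tcp_pos: [0.529, -0.0227, 0.1106]
eef_rot: [180.0, 0.0, 161.0]
contact_force: [1.0, 0.4, -1.7]
gripper_width: 0.0272
gripper_force: 25.0
```

Call:
{"name": "jog_arm", "arguments": {"deltas": [[[-1,0.14,-0.05,0,0],[-1,0,0,0,0]]]}}

```text
time_s: 7.85
tcp_pos: [0.53, -0.0231, 0.1104]
eef_rot: [-180.0, -0.0, 161.0]
contact_force: [-1.3, 0.9, -0.1]
gripper_width: 0.0276
gripper_force: 25.0
```

Call:
{"name": "jog_arm", "arguments": {"deltas": [[[-1,0.14,-0.05,0,0],[-1,0,0,0,0]]]}}

```text
time_s: 8.1
tcp_pos: [0.5303, -0.0236, 0.1101]
eef_rot: [-180.0, -0.2, 160.9]
contact_force: [-5.4, 3.2, 1.5]
gripper_width: 0.0274
gripper_force: 25.0
```

```bash
python3 - <<'E'
from h import *
s=r.get_state(); print(s["tcp_pos"],s["eef_rot"],s["contact_force"],s["moment"])
E
```

```text
[ 0.5303 -0.0236  0.1101] [-179.9552   -0.1514  160.9354] [-5.3821  3.1867  1.4841] [ 1.0945  2.012  -0.074 ]
```

The spacer is up against the bottle and the bottle is against the stop (6 N). I'll ease off, set it on the floor and release.

Call:
{"name": "jog_arm", "arguments": {"deltas": [[[-1,-0.14,0.05,-0.1,0],[-1,0,0,-0.1,0],[-1,0,0,0,0]]]}}

```text
time_s: 8.48
tcp_pos: [0.5301, -0.0232, 0.1091]
eef_rot: [-180.0, -0.0, 161.0]
contact_force: [-5.8, 1.6, 6.1]
gripper_width: 0.0274
gripper_force: 25.0
```

Call:
{"name": "jog_arm", "arguments": {"deltas": [[[-0.3,0,0,0,0],[0,0,0,0,0],[0,0,0,0,0],[0,0,0,2,0],[0,0,0,5,0],[0,0,0,4,0],[0,0,0,0,0]]]}}

```text
time_s: 9.35
tcp_pos: [0.5324, -0.0228, 0.2221]
eef_rot: [179.8, 0.3, 161.0]
contact_force: [-0.4, 0.8, -0.6]
gripper_width: 0.0437
gripper_force: 0.0
```

```bash
python3 - <<'E'
from h import *
import pickle
s=r.get_state(); print(s["tcp_pos"],s["eef_rot"],s["contact_force"],s["moment"])
c=r.camera_info("wrist");im=r.capture("wrist");pickle.dump(c,open("w5.pkl","wb"));cv2.imwrite("pics/w5.png",im)
E
```

```text
[ 0.5324 -0.0228  0.2221] [179.8021   0.3425 160.9918] [-0.4042  0.8437 -0.6206] [-0.0142  0.0141  0.0527]
```

```bash
cat > fw.py <<'E'
from h import *
import pickle
from scipy.optimize import least_squares
from scipy.spatial.transform import Rotation as Ro
def T(p,e):
    M=np.eye(4);M[:3,:3]=Ro.from_euler("xyz",e,degrees=True).as_matrix();M[:3,3]=p;return M
c1=pickle.load(open("w1.pkl","rb"))
H=c1["view"]@T([.4797,-.2769,.2453],[179.9943,-.032,179.8255])
c3=dict(c1);c3["view"]=H@np.linalg.inv(T([.4959,-.2125,.1363],[-179.9732,.0453,-168.8588]))
c5=pickle.load(open("w5.pkl","rb"));print(np.abs(H@np.linalg.inv(T([.5324,-.0228,.2221],[179.8021,.3425,160.9918]))-c5["view"]).max())
a=lambda u,v:(c1,125+u/3.2,120+v/3.2); b=lambda u,v:(c3,u/1.5625,v/1.5625)
o=[((-.041,-.0235,.06),a(20,105)),((-.041,.0235,.06),a(138,62)),((.011,.0235,.06),a(192,189)),((.011,-.0235,.06),a(80,231)),((-.011,.0235,0),a(208,115)),((.011,.0235,0),a(225,160)),
((-.041,.0235,.06),b(75,134)),((.011,.0235,.06),b(107,241)),((.011,-.0235,.06),b(17,254)),((-.011,.0235,0),b(160,195)),((.011,.0235,0),b(168,228))]
def f(p):
    R=T([p[0],p[1],0],[0,0,np.degrees(p[2])]); return np.concatenate([proj(c,(R@[*P,1])[:3])[0]-[u,v] for P,(c,u,v) in o])
s=least_squares(f,(.4755,-.387,.33));print(s.x,np.degrees(s.x[2]));print(s.fun.reshape(-1,2))
print("tab",(T([s.x[0],s.x[1],0],[0,0,np.degrees(s.x[2])])@[-.008,0,0,1])[:3])
E
python3 fw.py
```

```text
0.001031495708070318
[ 0.4759 -0.3878  0.3131] 17.94151721068243
[[-1.2276 -1.4028]
 [ 0.0249 -0.9966]
 [ 0.7011  2.2551]
 [-1.0571  1.096 ]
 [ 0.466   0.2137]
 [ 1.1473  1.3737]
 [-1.0995 -2.7854]
 [ 0.865   1.7141]
 [-1.1469  0.5906]
 [ 0.5978 -1.2648]
 [ 1.7009  1.0753]]
tab [ 0.4682 -0.3903  0.    ]
```

Call:
{"name": "jog_arm", "arguments": {"deltas": [[[0,-0.8,-4.6,0,0.081],[0,-0.8,-4.6,0,0.081],[0,-0.8,-4.6,0,0.081],[0,-0.8,-4.6,0,0.081],[0,-0.8,-4.6,0,0.081],[0,-0.8,-4.6,-1,0.081],[0,-0.8,-4.6,-2,0.081],[0,-0.8,-4.6,-3,0.081]]]}}

```text
time_s: 10.4
tcp_pos: [0.4659, -0.3926, 0.1572]
eef_rot: [-180.0, 0.0, -161.7]
contact_force: [1.5, 0.2, -0.7]
gripper_width: 0.0436
gripper_force: 0.0
```

Call:
{"name": "jog_arm", "arguments": {"deltas": [[[0,0,0,-2,0],[0,0,0,0,0]]]}}

```text
time_s: 10.65
tcp_pos: [0.4643, -0.3908, 0.1353]
eef_rot: [179.8, -0.2, -162.0]
contact_force: [-0.7, 0.5, -0.0]
gripper_width: 0.0442
gripper_force: 0.0
```

```bash
python3 - <<'E'
from h import *
s=r.get_state(); print(s["tcp_pos"],s["eef_rot"])
im=r.capture("wrist");cv2.imwrite("pics/w6.png",im)
a=cv2.resize(im[120:320,160:360],(600,600),interpolation=cv2.INTER_CUBIC);cv2.imwrite("pics/w6b.png",a)
E
```

```text
[ 0.4643 -0.3908  0.1353] [ 179.7601   -0.2449 -162.0036]
```

View pics/w6b.png

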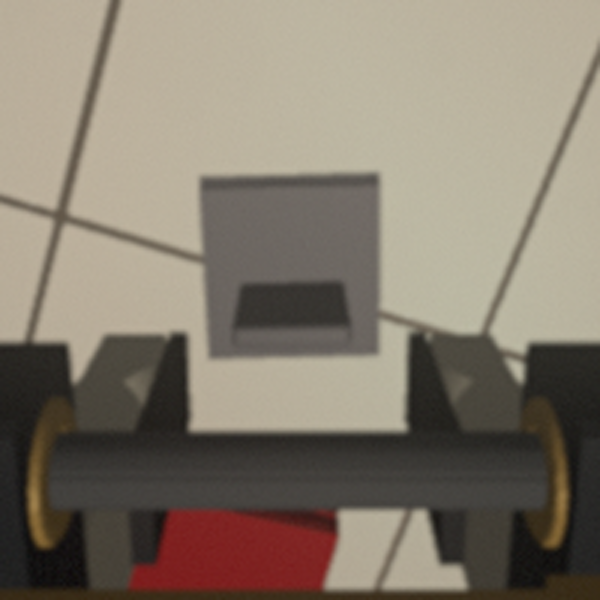

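The wedge sits square to within about 1.5°. Its tab top is centred near (291,337) in the crop, against a finger midline of about 297. I'll compute the small correction.

```bash
python3 - <<'E'
from h import *
s=r.get_state();c=r.camera_info("wrist");print(s["tcp_pos"],s["eef_rot"])
f=lambda u,v,z:at(c,160+u/3,120+v/3,z)
for u,v in((233,336),(350,336),(291.5,336)):print(f(u,v,.091))
P=[f(u,v,.06) for u,v in((200,178),(378,174),(379,353),(210,357))]
for p in P:print(p)
m=np.mean(P,0);e=(P[1]-P[0]+P[2]-P[3]);g=P[3]-P[0]+P[2]-P[1]
y=np.arctan2(-e[0],e[1]);y2=np.arctan2(g[1],g[0]);print(m,np.degrees([y,y2]),"tab",m[:2]+.007*np.array([np.cos(y),np.sin(y)]))
E
```

```text
[ 0.4654 -0.3909  0.1371] [ 179.8818   -0.1407 -161.936 ]
[ 0.4732 -0.4039  0.091 ]
[ 0.4647 -0.3777  0.091 ]
[ 0.469  -0.3908  0.091 ]
[ 0.4468 -0.4232  0.06  ]
[ 0.4314 -0.3795  0.06  ]
[ 0.479  -0.3622  0.06  ]
[ 0.4946 -0.4063  0.06  ]
[ 0.4629 -0.3928  0.06  ] [19.4266 19.6556] tab [ 0.4695 -0.3905]
```

Call:
{"name": "jog_arm", "arguments": {"deltas": [[[0,0.1,0,-1,0.026],[0,0,0,-1,0],[0,0,0,-1,0],[0,0,0,0,0]]]}}

```text
time_s: 11.2
tcp_pos: [0.4669, -0.3906, 0.1076]
eef_rot: [179.9, -0.1, -160.4]
contact_force: [0.6, 0.4, 0.6]
gripper_width: 0.044
gripper_force: 0.0
```

Call:
{"name": "jog_arm", "arguments": {"deltas": [[[0,0.2,0,-0.8,0],[0,0,0,-0.7,0],[0,0,0,0,0]]]}}

```text
time_s: 11.58
tcp_pos: [0.4689, -0.3909, 0.0928]
eef_rot: [179.9, -0.1, -160.4]
contact_force: [-0.3, 0.4, 1.5]
gripper_width: 0.0437
gripper_force: 0.0
```

Call:
{"name": "jog_arm", "arguments": {"deltas": [[[-1,0,0,0,0],[-1,0,0,0,0],[-1,0,0,0,0],[-1,0,0,0,0]]], "force": 50}}

```text
time_s: 12.08
tcp_pos: [0.4694, -0.3912, 0.0938]
eef_rot: [-180.0, 0.0, -160.4]
contact_force: [-0.1, 0.8, 1.2]
gripper_width: 0.0269
gripper_force: 50.0
```

Call:
{"name": "jog_arm", "arguments": {"deltas": [[[-1,0,0,2,0],[-1,0,0,4,0],[-1,0,0,4,0],[-1,0,0,1.5,0],[-1,0,0,0,0],[-1,0,0,0,0]]]}}

```text
time_s: 12.82
tcp_pos: [0.4685, -0.3906, 0.2068]
eef_rot: [179.9, -0.1, -160.4]
contact_force: [0.1, -0.5, -0.6]
gripper_width: 0.0268
gripper_force: 50.0
```

Call:
{"name": "jog_arm", "arguments": {"deltas": [[[-1,0.43,4.7,1,-0.084],[-1,0.43,4.7,1,-0.084],[-1,0.43,4.7,0,-0.084],[-1,0.43,4.7,0,-0.084],[-1,0.43,4.7,0,-0.084],[-1,0.43,4.7,0,-0.084],[-1,0.43,4.7,0,-0.084],[-1,0.43,4.7,0,-0.085]]]}}

```text
time_s: 13.82
tcp_pos: [0.503, -0.0137, 0.2271]
eef_rot: [-179.9, -0.1, 160.9]
contact_force: [0.5, 0.2, -0.3]
gripper_width: 0.0271
gripper_force: 50.0
```

Call:
{"name": "jog_arm", "arguments": {"deltas": [[[-1,0,0,0,0],[-1,0,0,0,0],[-1,0,0,0,0]]]}}

```text
time_s: 14.2
tcp_pos: [0.5033, -0.016, 0.2279]
eef_rot: [-180.0, -0.1, 161.0]
contact_force: [-0.3, -0.1, -0.9]
gripper_width: 0.027
gripper_force: 50.0
```

```bash
python3 - <<'E'
from h import *
s=r.get_state(); print(s["tcp_pos"],s["eef_rot"],s["contact_force"],s["moment"])
E
```

```text
[ 0.5033 -0.016   0.2279] [-179.9571   -0.0577  160.9844] [-0.2947 -0.1298 -0.8591] [-0.0325 -0.0888 -0.004 ]
```

Call:
{"name": "jog_arm", "arguments": {"deltas": [[[-1,-0.05,0.17,-3,0],[-1,0,0,-3,0],[-1,0,0,-2,0],[-1,0,0,0,0],[-1,0,0,0,0]]]}}

```text
time_s: 14.82
tcp_pos: [0.5037, -0.0139, 0.1493]
eef_rot: [180.0, 0.0, 161.0]
contact_force: [0.1, 0.6, 0.9]
gripper_width: 0.0267
gripper_force: 50.0
```

```bash
python3 - <<'E'
from h import *
s=r.get_state(); print(s["tcp_pos"],s["eef_rot"],s["contact_force"],s["moment"])
cv2.imwrite("pics/w7.png",r.capture("wrist"))
E
```

```text
[ 0.5037 -0.0139  0.1493] [179.9867   0.045  160.9866] [0.1333 0.6372 0.8745] [-0.0206 -0.0896 -0.0048]
```

Call:
{"name": "jog_arm", "arguments": {"deltas": [[[-1,0,0,-0.6,0],[-1,0,0,-0.6,0],[-1,0,0,-0.4,0],[-1,0,0,0,0]]]}}

```text
time_s: 15.38
tcp_pos: [0.503, -0.0135, 0.1321]
eef_rot: [-180.0, -0.0, 161.0]
contact_force: [-0.1, 0.5, -0.7]
gripper_width: 0.0266
gripper_force: 50.0
```

Call:
{"name": "jog_arm", "arguments": {"deltas": [[[-1,0,0,-0.3,0],[-1,0,0,-0.2,0],[-1,0,0,0,0]]]}}

```text
time_s: 15.75
tcp_pos: [0.5031, -0.0134, 0.1274]
eef_rot: [-180.0, -0.0, 161.0]
contact_force: [-0.9, -0.1, -0.7]
gripper_width: 0.0271
gripper_force: 50.0
```

The foot is now 26 mm over the floor, inside the channel and free. Next I push towards the spacer.

Call:
{"name": "jog_arm", "arguments": {"deltas": [[[-1,0.14,-0.05,0,0],[-1,0,0,0,0],[-1,0,0,0,0]]]}}

```text
time_s: 16.12
tcp_pos: [0.5046, -0.014, 0.1276]
eef_rot: [180.0, 0.0, 161.0]
contact_force: [-0.3, 0.3, -1.1]
gripper_width: 0.0269
gripper_force: 50.0
```

Call:
{"name": "jog_arm", "arguments": {"deltas": [[[-1,0.1,-0.035,0,0],[-1,0,0,0,0],[-1,0,0,0,0]]]}}

```text
time_s: 16.5
tcp_pos: [0.5054, -0.0143, 0.1275]
eef_rot: [-180.0, -0.0, 161.0]
contact_force: [-1.8, 0.9, -1.2]
gripper_width: 0.0268
gripper_force: 50.0
```

Call:
{"name": "jog_arm", "arguments": {"deltas": [[[-1,0.1,-0.035,0,0],[-1,0,0,0,0],[-1,0,0,0,0]]]}}

```text
time_s: 16.88
tcp_pos: [0.5062, -0.0147, 0.1274]
eef_rot: [-180.0, -0.0, 161.0]
contact_force: [-4.5, 1.5, -0.6]
gripper_width: 0.0272
gripper_force: 50.0
```

Call:
{"name": "jog_arm", "arguments": {"deltas": [[[-1,0,0,-0.3,0],[-1,0,0,-0.3,0],[-1,0,0,0,0]]]}}

```text
time_s: 17.25
tcp_pos: [0.5051, -0.0146, 0.1218]
eef_rot: [-179.9, -0.1, 161.0]
contact_force: [-12.8, 5.2, 12.2]
gripper_width: 0.0269
gripper_force: 50.0
```

Call:
{"name": "jog_arm", "arguments": {"deltas": [[[-1,0,0,-0.2,0],[-1,0,0,0,0]]]}}

```text
time_s: 17.5
tcp_pos: [0.5052, -0.0146, 0.1216]
eef_rot: [-180.0, -0.1, 161.0]
contact_force: [-19.5, 6.5, 30.1]
gripper_width: 0.0266
gripper_force: 50.1
```

Call:
{"name": "jog_arm", "arguments": {"deltas": [[[-1,0,0,-0.2,0],[-1,0,0,0,0]]]}}

```text
time_s: 17.75
tcp_pos: [0.5053, -0.0146, 0.1214]
eef_rot: [-180.0, -0.0, 161.1]
contact_force: [-26.9, 8.5, 49.3]
gripper_width: 0.0275
gripper_force: 50.1
```

The force rose to 49 N at h ≈ 20 mm. I'll relieve it, then check whether this is true tightness by measuring the side play at 26 mm.

Call:
{"name": "jog_arm", "arguments": {"deltas": [[[-1,-0.05,0.02,0.4,0],[-1,-0.05,0.02,0.6,0],[-1,0,0,0,0],[-1,0,0,0,0]]]}}

```text
time_s: 18.25
tcp_pos: [0.5058, -0.0142, 0.1274]
eef_rot: [-180.0, 0.0, 161.0]
contact_force: [-1.6, 0.9, -1.6]
gripper_width: 0.0267
gripper_force: 50.0
```

Call:
{"name": "jog_arm", "arguments": {"deltas": [[[-1,-0.14,0.05,0,0],[-1,0,0,0,0],[-1,0,0,0,0]]]}}

```text
time_s: 18.62
tcp_pos: [0.5046, -0.0137, 0.1276]
eef_rot: [180.0, 0.0, 161.0]
contact_force: [1.4, -0.2, -0.7]
gripper_width: 0.027
gripper_force: 50.0
```

Call:
{"name": "jog_arm", "arguments": {"deltas": [[[-1,-0.14,0.05,0,0],[-1,0,0,0,0],[-1,0,0,0,0]]]}}

```text
time_s: 19.0
tcp_pos: [0.5029, -0.0132, 0.1276]
eef_rot: [180.0, 0.0, 161.0]
contact_force: [-0.0, -0.4, -1.3]
gripper_width: 0.0264
gripper_force: 50.0
```

Call:
{"name": "jog_arm", "arguments": {"deltas": [[[-1,-0.1,0.035,0,0],[-1,0,0,0,0],[-1,0,0,0,0]]]}}

```text
time_s: 19.38
tcp_pos: [0.5021, -0.0129, 0.1277]
eef_rot: [180.0, 0.0, 161.0]
contact_force: [1.2, -0.4, -0.7]
gripper_width: 0.0269
gripper_force: 50.0
```

Call:
{"name": "jog_arm", "arguments": {"deltas": [[[-1,-0.1,0.035,0,0],[-1,0,0,0,0],[-1,0,0,0,0]]]}}

```text
time_s: 19.75
tcp_pos: [0.5014, -0.0125, 0.1279]
eef_rot: [180.0, 0.1, 161.0]
contact_force: [3.7, -1.8, 1.7]
gripper_width: 0.0271
gripper_force: 50.0
```

Call:
{"name": "jog_arm", "arguments": {"deltas": [[[-1,-0.1,0.035,0,0],[-1,0,0,0,0],[-1,0,0,0,0]]]}}

```text
time_s: 20.12
tcp_pos: [0.5008, -0.0122, 0.1282]
eef_rot: [180.0, 0.1, 161.0]
contact_force: [4.3, -4.0, 3.4]
gripper_width: 0.0267
gripper_force: 50.0
```

The side play is about 3.5 mm at h = 26 mm, so the gap left is about 12.5 mm and tight is at h ≈ 19-20 mm, where it stopped. The pack really does close there. I'll go back onto the spacer and press down moderately.

Call:
{"name": "jog_arm", "arguments": {"deltas": [[[-1,0.3,-0.1,0,0],[-1,0.25,-0.09,0,0],[-1,0.02,0,0,0],[-1,0,0,0,0]]]}}

```text
time_s: 20.62
tcp_pos: [0.505, -0.0141, 0.1272]
eef_rot: [-180.0, -0.1, 161.0]
contact_force: [-0.8, 0.4, -1.3]
gripper_width: 0.0269
gripper_force: 50.0
```

Call:
{"name": "jog_arm", "arguments": {"deltas": [[[-1,0,0,-0.3,0],[-1,0,0,-0.2,0],[-1,0,0,0,0],[-1,0,0,0,0]]]}}

```text
time_s: 21.12
tcp_pos: [0.5052, -0.0141, 0.1223]
eef_rot: [-180.0, -0.0, 161.0]
contact_force: [-1.2, 0.4, -2.1]
gripper_width: 0.0265
gripper_force: 50.0
```

Call:
{"name": "jog_arm", "arguments": {"deltas": [[[-1,0,0,-0.1,0],[-1,0,0,0,0],[-1,0,0,0,0]]]}}

```text
time_s: 21.5
tcp_pos: [0.5051, -0.0141, 0.1219]
eef_rot: [-180.0, -0.0, 161.0]
contact_force: [-5.4, 2.0, 3.9]
gripper_width: 0.0269
gripper_force: 50.0
```

Call:
{"name": "jog_arm", "arguments": {"deltas": [[[-1,0,0,-0.08,0],[-1,0,0,0,0],[-1,0,0,0,0]]]}}

```text
time_s: 21.88
tcp_pos: [0.5052, -0.0141, 0.1218]
eef_rot: [-180.0, -0.0, 161.0]
contact_force: [-8.6, 3.5, 12.8]
gripper_width: 0.027
gripper_force: 50.0
```

```bash
python3 - <<'E'
from h import *
import pickle
for n in("wrist","scene"):
    c=r.camera_info(n);im=r.capture(n);cv2.imwrite(f"pics/f_{n}.png",im);pickle.dump(c,open(f"f_{n}.pkl","wb"))
s=r.get_state(); print(s["time_s"],s["tcp_pos"],s["eef_rot"],s["contact_force"],s["moment"])
# wedge top face corners expected in the wrist picture (upright, h=20)
c=pickle.load(open("f_wrist.pkl","rb"));im=cv2.imread("pics/f_wrist.png")
y=np.radians(-19);d=np.array([np.cos(y),np.sin(y)]);n=np.array([-d[1],d[0]])
o=s["tcp_pos"][:2]+.008*d; b=s["tcp_pos"][2]-.0936
print("wedge slope top edge px",[proj(c,[*(o-.041*d+k*.0235*n),b+.06])[0] for k in(-1,0,1)])
j=np.array([.0508,.1446])+.487*np.array([.9436,-.3312])
print("jaw top edge px",[proj(c,[*(j-.032*d+k*.025*n),.072])[0] for k in(-1,0,1)])
g=cv2.cvtColor(im,cv2.COLOR_BGR2GRAY)[:,245:272].mean(1);print(g[100:240].astype(int))
E
```

```text
21.975 [ 0.5051 -0.0141  0.1218] [-179.9934   -0.0096  161.0374] [-8.344   2.6654 12.0712] [ 0.9075  2.9369 -0.0464]
wedge slope top edge px [array([221.28  , 186.2537]), array([258.6737, 186.2854]), array([296.0677, 186.3171])]
jaw top edge px [array([221.302 , 190.0302]), array([257.5433, 190.0609]), array([293.7848, 190.0916])]
[159 154 147 142 138 134 133 131 128 122 116 126 148 163 167 167 167 167
 167 167 167 167 167 167 166 167 167 167 167 167 167 166 167 166 166 166
 166 166 166 166 166 166 166 166 166 166 166 166 166 166 165 166 165 165
 165 165 165 165 165 165 165 155 136 144 166 173 170 167 168 168 169 169
 171 170 171 172 170 162 151 146 145 146 146 139 116  93  86  81  79  87
  97 100 100 100 100  99 100  99  99  99  99  98  99  98  98  98  98  97
  98  97  97  97  96  96  96  96  96  96  95  96  95  95  95  95  95  95
  93  85  65  48  43  43  43  43  44  43  43  43  43  42]
```

Call:
{"name": "jog_arm", "arguments": {"deltas": [[[-1,-0.05,0.02,0,0],[-1,0,0,0,0],[-1,0,0,0,0]]]}}

```text
time_s: 22.35
tcp_pos: [0.5051, -0.014, 0.1218]
eef_rot: [-180.0, 0.0, 161.0]
contact_force: [-6.3, 0.7, 10.3]
gripper_width: 0.0271
gripper_force: 50.0
```

Call:
{"name": "jog_arm", "arguments": {"deltas": [[[-1,-0.05,0.02,0,0],[-1,0,0,0,0],[-1,0,0,0,0]]]}}

```text
time_s: 22.72
tcp_pos: [0.505, -0.014, 0.1218]
eef_rot: [180.0, 0.1, 161.0]
contact_force: [-2.9, -0.6, 7.4]
gripper_width: 0.0269
gripper_force: 50.0
```

Shifting the command 1 mm sideways moves the tool only 0.1 mm, so the wedge is locked. I'll restore a firm push.

Call:
{"name": "jog_arm", "arguments": {"deltas": [[[-1,0.02,0,-0.06,0],[-1,0,0,0,0],[-1,0,0,0,0],[-1,0,0,0,0]]]}}

```text
time_s: 23.22
tcp_pos: [0.5051, -0.014, 0.1217]
eef_rot: [-180.0, 0.1, 161.1]
contact_force: [-6.6, 0.4, 14.6]
gripper_width: 0.0272
gripper_force: 50.0
```

Call:
{"name": "jog_arm", "arguments": {"deltas": [[[-1,0,0,0,0],[-1,0,0,0,0],[-1,0,0,0,0],[-1,0,0,0,0]]]}}

```text
time_s: 23.72
tcp_pos: [0.5051, -0.0139, 0.1217]
eef_rot: [-180.0, 0.1, 161.1]
contact_force: [-5.7, -0.5, 13.5]
gripper_width: 0.0268
gripper_force: 50.0
```

```bash
python3 -c "
from plant import r
print(r.close_job())"
```

```text
the job is handed in; nothing more can be done
None
```

I handed the job in with one spacer standing beside the bottle and the wedge still gripped and pressed down at about 14 N, locked tight with its foot about 20 mm over the floor. While finding the stop the downward push briefly reached about 49 N (8–15 N was asked), and I did not check the final state by eye because all ten picture views were used.

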